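# Pin and hold a lift-off hinge for shimming

### The job

Take the brass hinge pin from the blue stand, stand it upright in the open knuckle of the leaf that is fixed to the jamb block, all the way down to its collar, and let go of it. Then take the loose hinge leaf out of the grey rack and lower its knuckle over the pin, with the loose leaf stretched out in line with the fixed leaf (hinge fully open, pointing away from the jamb block). Finish while still holding the loose leaf there, level and hovering with a gap of about 6 mm between its knuckle and the pin's collar so that a slotted shim washer can be slipped in, and leave the black calibration stand, the ring gauge and the bracket where they are.

Things in the scene. Friction and masses are not known exactly. Their poses are not given: they have to be found in the camera images.
- jamb: Fixed hinge post, 60 mm high: grey jamb block on an aluminium foot. Origin on the table under the vertical hinge axis, z up. Steel fixed leaf: 8 mm plate, mid-plane x = 0, y = 10 to 82 mm; the block is behind it (x 4 to 44, y 22 to 82). Foot x -27 to 51, y -20 to 88, 12 high. Knuckle on the axis: 24 mm across, bore 12.5 mm, 36 deep, open at the top. The loose leaf must end along -y of this frame.
- knuckle_mouth (a point): Centre of the mouth of the fixed knuckle's bore, on its top face (60 mm above the table); axes as jamb.
- pin: Loose brass hinge pin, upright, 77 mm long, 10 mm diameter, 70 g, with a collar 18 mm across, 4 mm thick. Origin on its axis at the UNDERSIDE of the collar, z up the pin. Below it 33 mm (last 8 tapered to 4 mm diameter); above, straight from z = 4 to 34 mm (grip there), then a tapered nose to z = 44. Fully in when the collar lies on the knuckle's top.
- pin_stand: Fixed blue plastic block 50 x 50 x 40 mm in which the pin stands at the start, its collar on the block's top. Origin under its centre, z up.
- leaf: Loose steel hinge leaf, about 0.26 kg, upright in the rack. Knuckle: a tube on z, 24 mm across, bore 13 mm straight through, z = 0 to 44 mm. Flat plate 8 mm thick (along x) runs along -y (y = -10 to -72 mm, z = 0 to 60 mm). Origin at the centre of the LOWER end of the bore, z up. Grip the plate across its 8 mm from above.
- leaf_grip (a point): Point in the middle of the loose leaf's plate, 45 mm from the knuckle's axis along -y and 45 mm above its lower edge (15 mm below its upper edge); axes as leaf.
- rack: Fixed grey plastic rack, 60 x 52 mm, 30 mm high, with a slot 9.5 mm wide and 18 mm deep along its y (slot floor 12 mm above the table) in which the loose leaf's plate stands; the leaf's knuckle hangs clear at its +y end, its axis 44 mm from the rack's centre. Origin under its centre, z up.
- ref_sphere_stand: Bystander: black calibration stand with a ball on a column, 83 mm foot, 187 mm tall, at the right. Origin under its foot. Leave it alone.
- ring_gauge: Bystander: steel ring gauge, 52 mm diameter, 18 mm high, on its own in the front of the work area. Origin under its centre. Leave it alone.
- bracket: Bystander: small loose angle bracket of bright metal, 51 x 67 x 42 mm, in the front of the work area. Origin under its centre. Leave it alone.
Mind the look-alikes: they are no part of the job. What is shaped like the leaf but green or red is not meant. There is more than one size of the jamb; the job needs the larger.

How it is judged:
On the way:
1. the pin stands in the fixed knuckle, down to its collar, and is let go (horizontal distance between pin and knuckle_mouth below 0.003 m and z of pin in the frame of knuckle_mouth between -0.003 and 0.003 m and angle between pin's own z axis and vertical below 0.1 rad and contact force between the fingers and pin below 0.1 N), for 0.3 s.
At the end, for the whole second after the job is handed in: Pin in the fixed knuckle (3 mm, tilt 0.1 rad). Leaf gripped (over 2 N), still, not touching the jamb, bore within 4 mm of the axis, lower end 2.5 to 10.5 mm above the seated collar, tilt under 0.1 rad, in line with the fixed leaf within 0.13 rad, pointing away from the block (all of step 1 and horizontal distance between leaf and knuckle_mouth below 0.004 m and z of leaf in the frame of knuckle_mouth between 0.0065 and 0.0145 m and angle between leaf's own z axis and vertical below 0.1 rad and angle between the y axis of leaf and the y axis of jamb, either way round below 0.13 rad and y of leaf_grip in the frame of jamb below -0.035 m and contact force between the fingers and leaf above 2 N and contact force between leaf and jamb below 0.2 N and linear speed of leaf below 0.02 m/s); the arm keeps its last pose, push and grip.
It fails at once if the black calibration stand is knocked (distance of ref_sphere_stand from where it was at the start of the episode above 0.03 m).
It fails at once if the ring gauge is knocked (distance of ring_gauge from where it was at the start of the episode above 0.03 m).
It fails at once if the bracket is knocked (distance of bracket from where it was at the start of the episode above 0.03 m).
It also fails if it takes over 58 s, if anything falls off the work surface, if the arm or the gripper's body presses on something with over 40 N, if the wrist force passes 120 N, or if a joint passes its speed limit or range.

### The arm

A 6-joint arm with a two-finger parallel gripper is mounted at the origin on a cart in front of the work surface, level with it; the furniture and walls round the work are solid. World frame = base frame: x ahead of the robot, y to its left, z up, the work surface at z = 0. Lengths are in m, angles in rad, forces in N, time in s.
With the tool pointing down it reaches from about 0.325 to 0.775 m from the base axis. Payload 5.5 kg.
Tool frame: the origin (TCP) lies on the front face of the gripper's body, between the roots of the fingers; the fingertips stand 80 mm ahead of it and the grasp point (between the pads) lies 61 mm ahead of it; z points along the fingers, x is the direction in which the jaws open and shut, and the axes are right-handed (so a half turn about z gives the same grasp; the last joint's range is limited). The gripper opens to 88 mm and grips with 3 to 60 N. Pads are 20 mm wide; open, the fingers measure 115 mm over their backs; the gripper's body (75 mm by 178 mm) begins 61 mm behind the grasp point.
Start: joints at [1.144, 0.091, 1.231, -0, 1.82, -0.057], TCP at [0.217, 0.559, 0.303] pointing down, gripper open.
Joint ranges: [-2.87, 2.87], [-0.86, 2.18], [0.17, 2.46], [-1.51, 4.65], [0.06, 2.69], [-2.65, 2.65]. Speed limits (rad/s): [2.57, 2.57, 3.01, 3.14, 3.14, 3.14].

### API

Orientations are given as [roll, pitch, yaw] about the fixed x, y, z axes, in that order (R = Rz(yaw) Ry(pitch) Rx(roll)).
In Python, from plant import manip, imaging, hand_in gives the robot as it stands. The module is installed in compiled form; this text tells all that it offers.
- The arm moves only by the tool play_rows, never from a script. Its argument "steps" is a list that holds one entry, the list of rows, each a list of 7 numbers: the turn, a rotation vector about the tool's x, y, z in rad, then the shift along the tool's x, y, z in cm, then the finger opening in cm, from 0 to 8.78. A call has 1 to 5 rows; each row shifts and turns the commanded pose from where the row before left it, along the tool's axes as they then stand; what a row does not reach is not made up. A row lasts 1/12 s, in which the tool goes at most 41.7 mm and 7.16 degrees, less where a joint would pass 70% of its speed; a pose out of reach is approached as far as the arm can. A call with a gripper value outside its range is refused whole. The fingers move at their own pace and stop on an object; "newtons" is the grip in N (left out, the last holds). Time passes only in rows, so rows that do not move let the fingers close. It gives the time, the measured TCP pose, the force and the opening at its end, in the units of the state.
- manip.get_obs(): the state, without advancing time (a new reading comes with each control period).
- imaging.camera(name): name is "side" or "top"; returns (picture, depth): 384x512x3 uint8, red, green, blue; 384x512 float32, m along the optical axis (not along the pixel's ray), 0 where there is no reading.
- imaging.calibration(name): a dict with "fov_y" (degrees; the focal length in pixels is half the picture's height over the tangent of half this angle, whatever the lens; pixels are square), "cx", "cy" (the principal point, pixels), "k1" (the pictures are not rectified: a ray, as slopes to the right and down, at radius r is drawn at 1 + k1 r^2 times it, then the intrinsics apply), "R" (3x3) and "t" (3): a world point X has camera coordinates R X + t. Camera axes: x right, y down, z forward; pixel columns grow to the right and rows downward; lengths in m; the calibration is good to about 2 mm. A picture is of the moment at which its call begins. calibration takes no time and is no camera call.
- hand_in(): hands the job in, once; it reports no verdict.
The state is a dict: "time": time; "joint_positions": joint angles; "joint_vel": joint speeds; "joint_torque": joint torques, N m; "eef_pos": TCP position; "orientation": TCP orientation; "ft_force": force on the tool from outside, world axes, zero at the start; "torque": the same for the moment, N m; "gripper_width": opening from 0.0 (shut) to 1.0 (fully open).
Only numpy, scipy, OpenCV 4.12 (cv2) and the standard library are available. Lean on these libraries where they do the work, as an engineer would, in place of code of your own. Each camera call takes 0.05 s, during which the arm holds its last target.

## Working session

There is one attempt and no reset: what is moved stays moved. The work goes in short steps, Python scripts to look and compute and a tool call to move; the robot and the scene stay as the last step left them, time stands still between calls to the robot, and variables do not carry over. Pictures are saved under pics/ and viewed, and the job is handed in when it is done.

Besides the shell and the picture viewer there is one more tool, called after "Emit:" by a JSON object that holds its "op" and its "data", one argument or row to a line. play_rows: Moves the arm, as the interface text tells. Its arguments: {"type":"object","properties":{"steps":{"type":"array"},"newtons":{"type":"number"}},"required":["steps"]}

```bash
mkdir -p pics
cat > h.py <<'E'
import numpy as np, cv2
from plant import manip, imaging, hand_in
def shot(n):
    p,d=imaging.camera(n); np.savez(f'{n}.npz',p=p,d=d); return p,d
def cal(n):
    c=imaging.calibration(n); f=192/np.tan(np.radians(c['fov_y']/2)); return c,f
def ray(n,u,v):
    c,f=cal(n); x=(u-c['cx'])/f;y=(v-c['cy'])/f; s,t=x,y
    for _ in range(30):
        k=1+c['k1']*(s*s+t*t); s,t=x/k,y/k
    R=np.array(c['R']); o=-R.T@np.array(c['t']); return o,R.T@np.array([s,t,1.])
def at_z(n,u,v,z):
    o,d=ray(n,u,v); return o+d*(z-o[2])/d[2]
def at_d(n,u,v,dep):
    o,d=ray(n,u,v); return o+d*dep
def cloud(n):
    z=np.load(f'{n}.npz'); d=z['d']; c,f=cal(n)
    v,u=np.mgrid[0:384,0:512].astype(float)
    x=(u-c['cx'])/f;y=(v-c['cy'])/f;s,t=x,y
    for _ in range(30):
        k=1+c['k1']*(s*s+t*t); s,t=x/k,y/k
    P=np.stack([s*d,t*d,d],-1)-np.array(c['t']); W=P@np.array(c['R']); W[d==0]=np.nan
    return z['p'],W
def proj(n,X):
    c,f=cal(n); q=np.array(c['R'])@np.array(X)+np.array(c['t']); s,t=q[0]/q[2],q[1]/q[2]; k=1+c['k1']*(s*s+t*t)
    return np.array([s*k*f+c['cx'],t*k*f+c['cy']])
def crop(n,name,u0,v0,u1,v1,sc):
    p=np.load(f'{n}.npz')['p'][v0:v1,u0:u1,::-1]; cv2.imwrite(f'pics/{name}.png',cv2.resize(p,None,fx=sc,fy=sc,interpolation=cv2.INTER_CUBIC))
E
python3 - <<'E'
from h import *
for n in ['top','side']:
    shot(n); crop(n,n+'0',0,0,512,384,1.5); c,f=cal(n); print(n,c,f)
print(manip.get_obs())
E
```

```text
top {'fov_y': 48.968657623904946, 'cx': 257.8818428297196, 'cy': 191.22913044627123, 'k1': -0.08791470054743167, 'R': array([[ 0.01377739, -0.9998965 ,  0.00414303],
       [-0.97935924, -0.01432981, -0.20161878],
       [ 0.20165729, -0.00127974, -0.97945531]]), 't': array([-0.00295915,  0.53003791,  1.20332411])} 421.61110193880467
side {'fov_y': 48.852046670254026, 'cx': 258.9672693102045, 'cy': 196.28006460335064, 'k1': -0.1499331018101071, 'R': array([[-0.60856082,  0.7934086 ,  0.01251087],
       [ 0.49411232,  0.39123694, -0.77639337],
       [-0.62089189, -0.46630081, -0.63012444]]), 't': array([ 0.32319648, -0.20936089,  1.58228128])} 422.75116067540534
{'time': 0.1, 'joint_positions': array([ 1.14428929e+00,  9.17610899e-02,  1.23171571e+00,  1.87779649e-06,
        1.81976049e+00, -5.66673592e-02]), 'joint_vel': array([ 0.00121419, -0.00307385, -0.00214273,  0.00249108, -0.00039226,
        0.00032213]), 'joint_torque': array([ 2.05011158e-03, -4.47858202e+01, -4.07568991e+01,  6.99432101e-02,
        2.84645939e-02, -9.18684827e-05]), 'eef_pos': array([0.21681746, 0.55933865, 0.30166138]), 'orientation': array([-3.14149769e+00,  1.64188819e-03,  1.20095718e+00]), 'ft_force': array([ 0.0623602 ,  0.55182729, -0.20213099]), 'torque': array([ 0.00806268,  0.02113128, -0.03523323]), 'gripper_width': 1.0024586782021436}
```

View pics/top0.png

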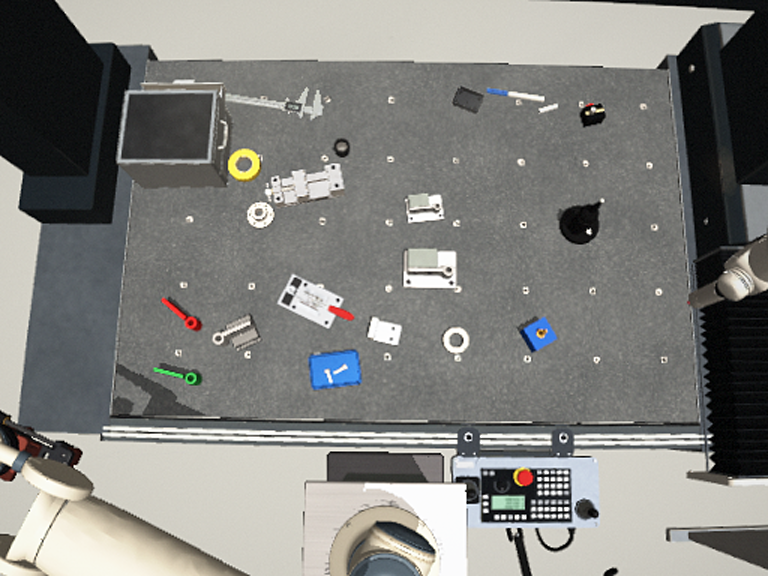

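View pics/side0.png

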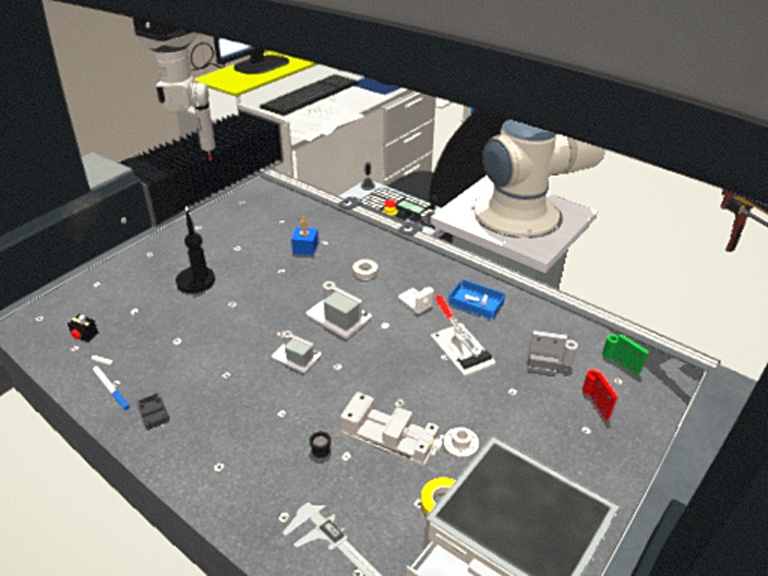

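The top picture (1.5x) shows:
- the blue stand with the pin at (538,333);
- two jambs, the larger at (430,268) and a smaller look-alike at (425,208);
- the grey rack with a steel leaf at (238,332);
- red and green leaf look-alikes at (183,313) and (178,376).

I'll use the steel leaf and the larger jamb, and confirm both in enlarged crops.

Run:
```python
from h import *
p=np.load('top.npz')['p']
def c(u0,v0,u1,v1,s=6): return cv2.resize(p[v0:v1,u0:u1,::-1],None,fx=s,fy=s,interpolation=cv2.INTER_CUBIC)
a=c(260,120,320,200);b=c(335,195,385,245);d=c(130,195,180,245)
W=np.zeros((max(a.shape[0],600),a.shape[1]+300,3),np.uint8);W[:a.shape[0],:a.shape[1]]=a;W[:300,a.shape[1]:]=b;W[300:600,a.shape[1]:]=d
cv2.imwrite('pics/crop1.png',W[:600])
q,C=cloud('top')
def st(u0,v0,u1,v1,z0,z1):
    w=C[v0:v1,u0:u1].reshape(-1,3); w=w[(w[:,2]>z0)&(w[:,2]<z1)]; return w
print('table z',np.nanmedian(C[260:270,220:300,2]), np.nanmedian(C[150:160,220:260,2]))
w=st(340,200,380,240,.03,.05);print('stand top',len(w),cv2.minAreaRect((w[:,:2]*1000).astype(np.float32)),np.median(w[:,2]))
w=st(340,200,380,240,.055,.1);print('pin',len(w),w.round(4))
w=st(262,160,312,195,.045,.07);print('jamb top',len(w),cv2.minAreaRect((w[:,:2]*1000).astype(np.float32)),np.median(w[:,2]))
w=st(135,195,180,245,.045,.1);print('leaf',len(w),cv2.minAreaRect((w[:,:2]*1000).astype(np.float32)),np.median(w[:,2]))
w=st(135,195,180,245,.02,.036);print('rack',len(w),cv2.minAreaRect((w[:,:2]*1000).astype(np.float32)),np.median(w[:,2]))
```

```text
table z -0.0014698945014823604 -0.0010613968881821943
stand top 261 ((443.282470703125, -302.029541015625), (47.90446090698242, 52.55373001098633), 29.745141983032227) 0.0387583310993565
pin 15 [[ 0.4459 -0.299   0.0657]
 [ 0.4444 -0.2991  0.0768]
 [ 0.4434 -0.3001  0.0846]
 [ 0.4434 -0.3031  0.0844]
 [ 0.4432 -0.2965  0.0634]
 [ 0.443  -0.299   0.0652]
 [ 0.4413 -0.2988  0.0778]
 [ 0.4406 -0.3003  0.0833]
 [ 0.4405 -0.3029  0.0846]
 [ 0.4403 -0.2994  0.0632]
 [ 0.439  -0.2997  0.0737]
 [ 0.4386 -0.3019  0.0768]
 [ 0.4391 -0.3058  0.0729]
 [ 0.4382 -0.3009  0.0567]
 [ 0.4371 -0.3016  0.0657]]
jamb top 381 ((584.0106201171875, -80.30902862548828), (96.91345977783203, 51.40047073364258), 83.31729888916016) 0.05841423230586374
leaf 134 ((432.9106140136719, 307.31341552734375), (20.583789825439453, 83.03366088867188), 18.54360008239746) 0.06473767150078369
rack 215 ((436.2366638183594, 305.3060607910156), (50.6286735534668, 77.3777084350586), 24.340402603149414) 0.029136384487989712
```

View pics/crop1.png

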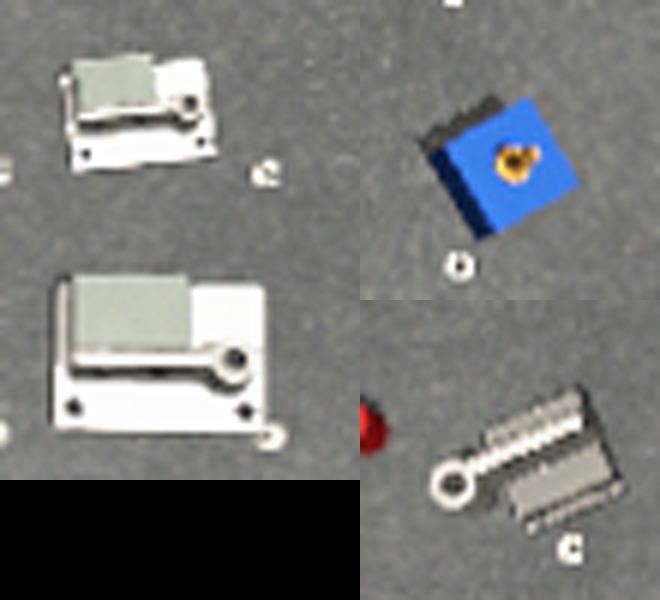

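Run:
```python
from h import *
p=np.load('side.npz')['p']
def c(u0,v0,u1,v1,s=8): return cv2.resize(p[v0:v1,u0:u1,::-1],None,fx=s,fy=s,interpolation=cv2.INTER_CUBIC)
W=np.zeros((600,800,3),np.uint8)
a=c(200,180,250,230);W[:400,:400]=a
a=c(345,212,395,252);W[:320,400:]=a
a=c(190,138,220,173);W[320:600,400:640]=a
cv2.imwrite('pics/crop2.png',W)
for n in ['top','side']:
    for nm,X in [('knuck',(.567,-.12,.06))]: print(n,proj(n,X))
```

```text
top [299.730331  179.3069856]
side [219.63144083 188.5927923 ]
```

View pics/crop2.png

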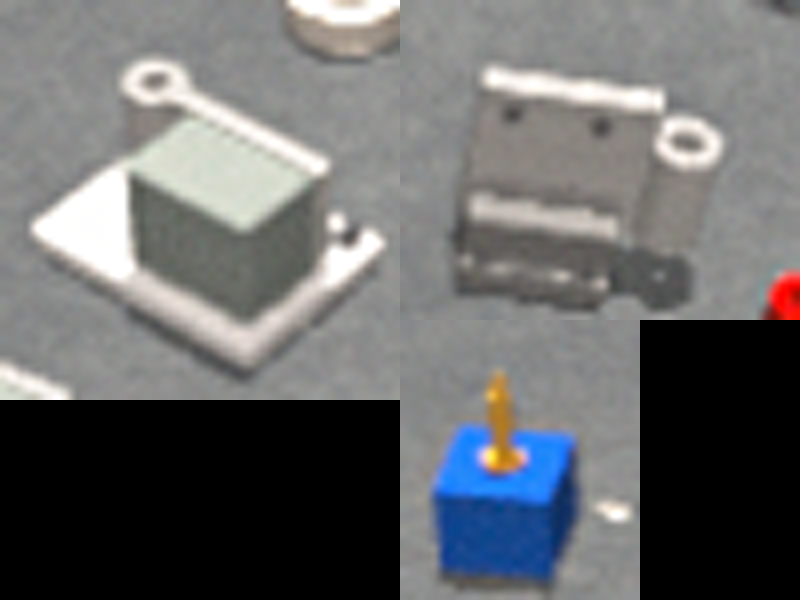

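Run:
```python
from h import *
def tri(a,b):
    A=[];B=[]
    for n,(u,v) in (('top',a),('side',b)):
        o,d=ray(n,u,v); d/=np.linalg.norm(d); M=np.eye(3)-np.outer(d,d);A.append(M);B.append(M@o)
    return np.linalg.solve(A[0]+A[1],B[0]+B[1])
T={'jk':((298.6,179.6),(219.1,189.7),.06),'lk':((145.2,225.2),(380.8,229.3),.056),'pin':((360.4,221.6),(202.4,154.7),.044)}
for k,(a,b,z) in T.items(): print(k,'top',at_z('top',*a,z).round(4),'side',at_z('side',*b,z).round(4),'tri',tri(a,b).round(4))
p,C=cloud('top')
# depth-based top faces
def line(u0,v0,u1,v1,z0,z1):
    w=C[v0:v1,u0:u1].reshape(-1,3); w=w[(w[:,2]>z0)&(w[:,2]<z1)]; return w
w=line(262,160,312,195,.05,.07); g=w[(w[:,0]<.575)]; print('jamb strip',len(g)); 
import collections
for y in np.arange(-.13,-.02,.01):
    s=w[(w[:,1]>y)&(w[:,1]<y+.01)]; print(y.round(3),len(s),s[:,0].min().round(4),s[:,0].max().round(4))
w=line(135,195,180,245,.05,.1);
s=w[(w[:,2]>.066)]; m=s[:,:2].mean(0); U=np.linalg.svd(s[:,:2]-m)[2][0]; print('leaf plate',len(s),m,U,np.degrees(np.arctan2(-U[0]*np.sign(U[1]),abs(U[1]))),np.median(s[:,2]))
pr=(s[:,:2]-m)@U; print(pr.min(),pr.max())
s=w[w[:,2]<.062]; print(len(s),s[:,:2].mean(0),(s[:,:2].min(0)+s[:,:2].max(0))/2,np.ptp(s[:,:2],axis=0))
```

```text
jk top [ 0.566  -0.1166  0.06  ] side [ 0.5719 -0.1177  0.06  ] tri [ 0.5681 -0.1187  0.0566]
lk top [0.4226 0.335  0.056 ] side [0.4275 0.3342 0.056 ] tri [0.4235 0.3345 0.0531]
pin top [ 0.4441 -0.3024  0.044 ] side [ 0.4496 -0.3031  0.044 ] tri [ 0.4456 -0.3048  0.0407]
jamb strip 140
-0.13 13 0.5554 0.5748
-0.12 15 0.5544 0.5773
-0.11 17 0.5566 0.5736
-0.1 23 0.5616 0.6086
-0.09 48 0.5622 0.6082
-0.08 56 0.5624 0.6079
-0.07 53 0.5616 0.608
-0.06 46 0.562 0.6086
-0.05 52 0.5626 0.6078
-0.04 38 0.5647 0.6114Traceback (most recent call last):
  File "<stdin>", line 16, in <module>
    return umr_minimum(a, axis, None, out, keepdims, initial, where)
ValueError: zero-size array to reduction operation minimum which has no identity
```

Run:
```python
from h import *
def yaw(a,b): d=a-b; return np.arctan2(-d[0],d[1]).round(4)
t=lambda x,y,z,u0=260,v0=120,s=6: at_z('top',(x+.5)/s-.5+u0,(y+.5)/s-.5+v0,z)
print('foot front',t(52,430,.012),t(264,430,.012),yaw(t(52,430,.012),t(264,430,.012)))
print('plate front edge',yaw(t(75,369,.06),t(200,366,.06)), 'block', yaw(t(78,278,.06),t(189,278,.06)))
s=lambda x,y,z:at_z('side',(x+.5)/8-.5+200,(y+.5)/8-.5+180,z)
print('side plate outer edge',yaw(s(328,163,.06),s(185,84,.06)),'foot back',yaw(s(246,366,.012),s(32,230,.012)), s(246,366,.012),s(32,230,.012))
p,C=cloud('top')
w=C[195:245,135:180].reshape(-1,3); s_=w[(w[:,2]>.066)&(w[:,2]<.09)]; m=s_[:,:2].mean(0); U=np.linalg.svd(s_[:,:2]-m)[2][0]; U*=np.sign(U[1]);print('leaf plate',len(s_),m,U,np.arctan2(-U[0],U[1]),np.median(s_[:,2]))
pr=(s_[:,:2]-m)@U; print(pr.min(),pr.max())
l=lambda x,y,z:at_z('side',(x-400+.5)/8-.5+345,(y+.5)/8-.5+212,z)
print('leaf side top edge',l(487,75,.072),l(662,98,.072),yaw(l(662,98,.072),l(487,75,.072)))
l=lambda x,y,z:at_z('top',(x-360+.5)/6-.5+130,(y-300+.5)/6-.5+195,z)
print('leaf top edge',l(472,466,.072),l(582,420,.072),yaw(l(472,466,.072),l(582,420,.072)))
```

```text
foot front [ 0.53907458 -0.02746395  0.012     ] [ 0.54067166 -0.13662119  0.012     ] 0.0146
plate front edge 0.0396 block 0.0155
side plate outer edge -0.0368 foot back -0.0621 [ 0.63006263 -0.0265813   0.012     ] [ 0.62320249 -0.13683449  0.012     ]
leaf plate 63 [0.43933425 0.29802411] [-0.41993901  0.90755233] 0.43337811345486754 0.07087270904149298
-0.03047800215325869 0.0324019851139925
leaf side top edge [0.4576521  0.26947876 0.072     ] [0.43117103 0.32212871 0.072     ] 0.466
leaf top edge [0.42948964 0.3223427  0.072     ] [0.4529128  0.26979463 0.072     ] 0.4193
```

```bash
cat >> h.py <<'E'
from scipy.spatial.transform import Rotation as Ro
def go(x=None,y=None,z=None,yaw=None):
    o=manip.get_obs(); p=np.array(o['eef_pos']); R=Ro.from_euler('xyz',o['orientation'])
    tgt=np.array([p[i] if q is None else q for i,q in enumerate((x,y,z))])
    d=R.inv().apply(tgt-p)*100
    print('t',round(o['time'],2),'pos',p.round(4),'rpy',np.array(o['orientation']).round(4),'f',np.array(o['ft_force']).round(1),'w',round(o['gripper_width'],3))
    y0=o['orientation'][2] if yaw is None else yaw
    rv=(R.inv()*Ro.from_euler('xyz',[np.pi,0,y0])).as_rotvec()
    print('shift cm',d.round(2),'rows',np.linalg.norm(d)/4.17,'rotvec',rv.round(4),'rows',np.degrees(np.linalg.norm(rv))/7.16)
E
python3 - <<'E'
from h import *
print(at_z('top',387,150,0),at_z('side',195/1.5,282/1.5,0))
go(.447,-.3035,.25)
E
```

```text
[ 0.68237862 -0.40825764  0.        ] [ 0.68870108 -0.40286219  0.        ]
t 0.1 pos [0.2168 0.5593 0.3017] rpy [-3.1415e+00  1.6000e-03  1.2010e+00] f [ 0.1  0.6 -0.2] w 1.002
shift cm [-72.12  52.65   5.28] rows 21.45101610725671 rotvec [-0.0001  0.0016 -0.    ] rows 0.013160682263457776
```

Emit:
{"op": "play_rows", "data": {
  "steps": [
    [[0,0,0,-3.2,2.5,0,8.7],[0,0,0,-3.2,2.5,0,8.7],[0,0,0,-3.2,2.5,0,8.7],[0,0,0,-3.2,2.5,0,8.7],[0,0,0,-3.2,2.5,0,8.7]]
  ],
  "newtons": 20
}}

```text
time: 0.52
eef_pos: [0.2756, 0.3633, 0.302]
orientation: [-3.141, 0.001, 1.202]
ft_force: [1.5, -0.3, 1.1]
gripper_width: 0.992
```

Emit:
{"op": "play_rows", "data": {
  "steps": [
    [[0,0,0,-3.2,2.5,0,8.7],[0,0,0,-3.2,2.5,0,8.7],[0,0,0,-3.2,2.5,0,8.7],[0,0,0,-3.2,2.5,0,8.7],[0,0,0,-3.2,2.5,0,8.7]]
  ]
}}

```text
time: 0.93
eef_pos: [0.3341, 0.1689, 0.3024]
orientation: [3.141, -0.0, 1.202]
ft_force: [1.6, -0.7, 0.0]
gripper_width: 0.991
```

Emit:
{"op": "play_rows", "data": {
  "steps": [
    [[0,0,0,-3.2,2.4,0,8.7],[0,0,0,-3.2,2.4,0,8.7],[0,0,0,-3.2,2.4,0,8.7],[0,0,0,-3.2,2.4,0,8.7],[0,0,0,-3.2,2.4,0,8.7]]
  ]
}}

```text
time: 1.35
eef_pos: [0.3882, -0.0239, 0.3025]
orientation: [3.141, -0.0, 1.201]
ft_force: [1.7, 0.5, 0.2]
gripper_width: 0.988
```

Emit:
{"op": "play_rows", "data": {
  "steps": [
    [[0,0,0,-3.2,2.3,0,8.7],[0,0,0,-3.2,2.3,0,8.7],[0,0,0,-3.2,2.3,0,8.7],[0,0,0,-3.2,2.3,0,8.7],[0,0,0,-3.2,2.3,0,8.7]]
  ]
}}

```text
time: 1.77
eef_pos: [0.4376, -0.2147, 0.3022]
orientation: [-3.141, -0.0, 1.2]
ft_force: [0.7, -0.1, 0.6]
gripper_width: 0.99
```

Run:
```python
from h import *
go(.447,-.3035,.21)
```

```text
t 1.77 pos [ 0.4376 -0.2147  0.3022] rpy [-3.1412e+00 -2.0000e-04  1.2005e+00] f [ 0.7 -0.1  0.6] w 0.99
shift cm [-7.94  4.09  9.22] rows 3.0779431437367872 rotvec [-0.0004 -0.0002  0.    ] rows 0.0033204509490552844
```

Emit:
{"op": "play_rows", "data": {
  "steps": [
    [[0,0,0,-2.5,1.2,2.0,8.7],[0,0,0,-2.5,1.2,2.0,8.7],[0,0,0,-1.8,1.0,2.5,8.7],[0,0,0,0,0,2.5,8.7],[0,0,0,0,0,0,8.7]]
  ]
}}

```text
time: 2.18
eef_pos: [0.443, -0.2882, 0.2057]
orientation: [-3.131, -0.003, 1.199]
ft_force: [-0.6, 0.4, -0.9]
gripper_width: 0.991
```

Run:
```python
from h import *
go(.447,-.3035,.127)
p,d=shot('side'); crop('side','s2',140,80,290,190,5)
p,d=shot('top'); crop('top','t2',300,150,450,260,5)
```

```text
t 2.18 pos [ 0.443  -0.2882  0.2057] rpy [-3.131e+00 -2.900e-03  1.199e+00] f [-0.6  0.4 -0.9] w 0.991
shift cm [-1.31  1.02  7.86] rows 1.926260996839863 rotvec [-0.0106 -0.0029  0.    ] rows 0.08770865538026802
```

View pics/s2.png

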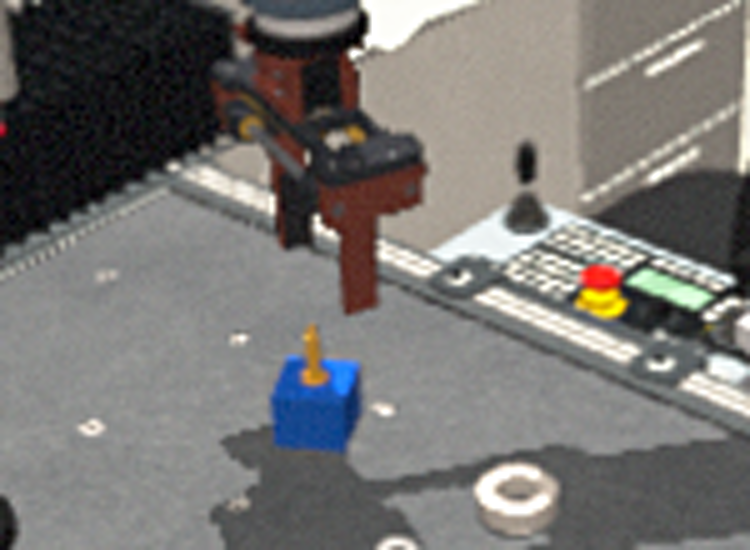

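Run:
```python
from h import *
go(.447,-.3035,.127)
p,d=shot('side'); crop('side','s3',180,100,240,150,13)
o=manip.get_obs(); R=Ro.from_euler('xyz',o['orientation'])
for q in [(0,0,.08),(.044,0,.08),(-.044,0,.08),(.0575,.01,.08),(.044,.01,.08),(.0575,-.01,.08),(.044,-.01,.08)]:
    u=proj('side',np.array(o['eef_pos'])+R.apply(q)); print(q,((u-[180,100]+.5)*13-.5).round(0))
```

```text
t 2.28 pos [ 0.4444 -0.2878  0.2118] rpy [-3.1387e+00 -1.0000e-03  1.2008e+00] f [0.1 0.1 0.4] w 0.989
shift cm [-1.38  0.83  8.47] rows 2.068214127417752 rotvec [-0.0029 -0.001   0.    ] rows 0.024359763736503167
(0, 0, 0.08) [330. 428.]
(0.044, 0, 0.08) [408. 508.]
(-0.044, 0, 0.08) [255. 352.]
(0.0575, 0.01, 0.08) [395. 544.]
(0.044, 0.01, 0.08) [371. 519.]
(0.0575, -0.01, 0.08) [470. 522.]
(0.044, -0.01, 0.08) [445. 497.]
```

View pics/s3.png

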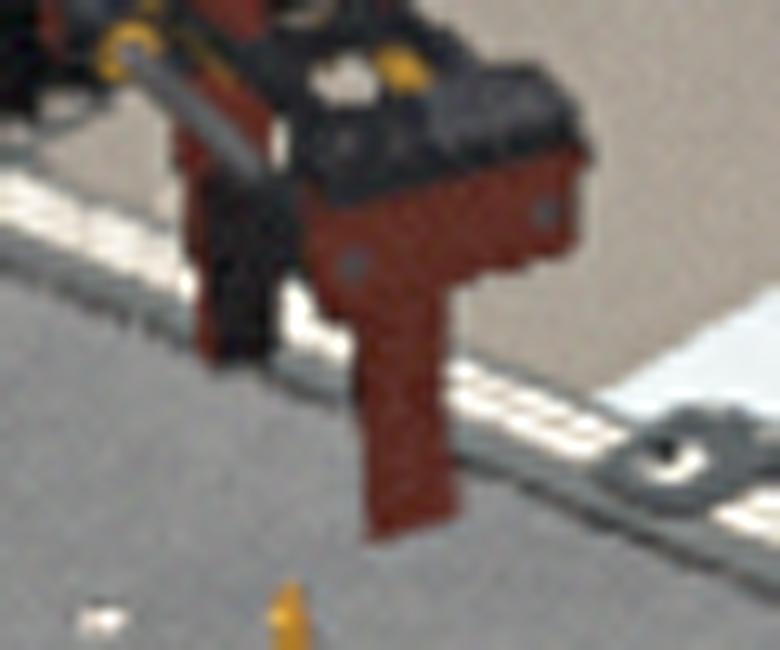

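Run:
```python
from h import *
p,d=shot('top'); crop('top','t3',330,170,400,240,10)
o=manip.get_obs(); R=Ro.from_euler('xyz',o['orientation']);print(o['eef_pos'])
for n,(a,b,s) in {'top':(330,170,10),'side':(180,100,13)}.items():
  for q in [(.0575,.01,.08),(.0575,-.01,.08),(-.0575,.01,.08),(-.0575,-.01,.08)]:
    u=proj(n,np.array(o['eef_pos'])+R.apply(q)); print(n,q,((u-[a,b]+.5)*s-.5).round(0))
_,C=cloud('side')
w=C[100:150,180:240].reshape(-1,3); w=w[(w[:,2]>.1)&(w[:,2]<.2)&(abs(w[:,0]-.45)<.1)&(abs(w[:,1]+.28)<.12)]
import math
X=R.inv().apply(w-np.array(o['eef_pos'])); print(len(X))
g=X[(X[:,0]>0.02)];print('near finger: x',np.percentile(g[:,0],[5,50,95]).round(4),'y',g[:,1].min(),g[:,1].max(),'zmax',g[:,2].max())
g=X[(X[:,0]<0.0)];print('far: x',np.percentile(g[:,0],[5,50,95]).round(4),'y',g[:,1].min(),g[:,1].max(),'zmax',g[:,2].max())
```

```text
[ 0.44539242 -0.28800766  0.21470793]
top (0.0575, 0.01, 0.08) [155. 362.]
top (0.0575, -0.01, 0.08) [130. 428.]
top (-0.0575, 0.01, 0.08) [542. 515.]
top (-0.0575, -0.01, 0.08) [519. 581.]
side (0.0575, 0.01, 0.08) [393. 541.]
side (0.0575, -0.01, 0.08) [468. 519.]
side (-0.0575, 0.01, 0.08) [195. 337.]
side (-0.0575, -0.01, 0.08) [266. 317.]
248
near finger: x [0.0484 0.0537 0.0585] y -0.011717698863462312 0.01306047232234539 zmax 0.082938961467026
far: x [-0.0515 -0.0446 -0.04  ] y -0.010192373954362911 0.01488059487866518 zmax 0.08473112915528387
```

View pics/t3.png

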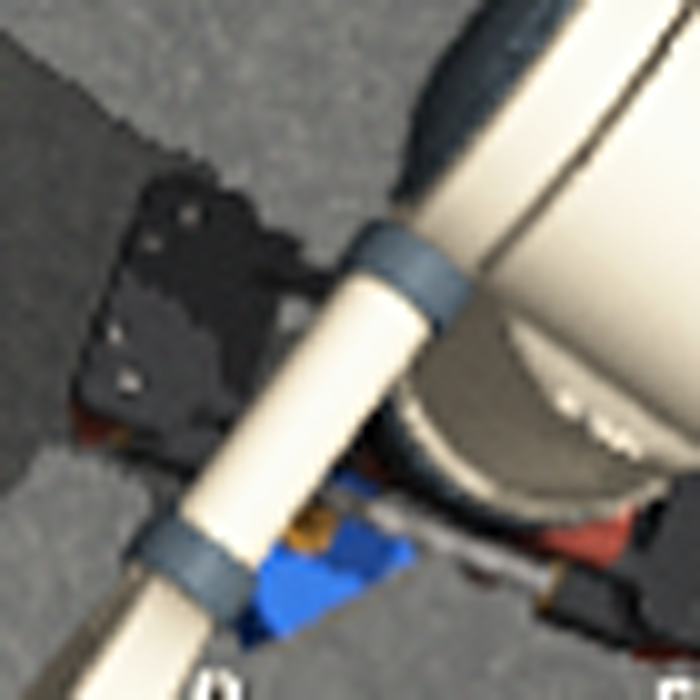

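Run:
```python
from h import *
go(.4455,-.3035,.127)
```

```text
t 2.38 pos [ 0.4454 -0.288   0.2147] rpy [3.1391e+00 6.0000e-04 1.2018e+00] f [-0.3  0.2 -0.5] w 0.991
shift cm [-1.44  0.55  8.77] rows 2.135868955509288 rotvec [0.0025 0.0006 0.    ] rows 0.020405002901551464
```

Align first above the pin, check, then descend.

Emit:
{"op": "play_rows", "data": {
  "steps": [
    [[0,0,0,-1.4,0.55,1.5,8.7],[0,0,0,0,0,1.0,8.7],[0,0,0,0,0,0,8.7],[0,0,0,0,0,0,8.7]]
  ]
}}

```text
time: 2.72
eef_pos: [0.445, -0.3026, 0.188]
orientation: [-3.141, -0.0, 1.201]
ft_force: [-0.7, -0.3, 0.0]
gripper_width: 0.991
```

Run:
```python
from h import *
go(.4455,-.3035,.127)
```

```text
t 2.72 pos [ 0.445  -0.3026  0.188 ] rpy [-3.1413e+00 -4.0000e-04  1.2014e+00] f [-0.7 -0.3  0. ] w 0.991
shift cm [-0.07  0.08  6.1 ] rows 1.462197043627222 rotvec [-0.0003 -0.0004  0.    ] rows 0.004114051132160908
```

Emit:
{"op": "play_rows", "data": {
  "steps": [
    [[0,0,0,-0.05,0.05,2.0,5],[0,0,0,0,0,2.0,5],[0,0,0,0,0,2.1,5],[0,0,0,0,0,0,4],[0,0,0,0,0,0,3]]
  ]
}}

```text
time: 3.13
eef_pos: [0.4451, -0.3033, 0.1267]
orientation: [-3.14, -0.001, 1.202]
ft_force: [0.5, 0.1, 0.9]
gripper_width: 0.647
```

Run:
```python
from h import *
p,d=shot('side'); crop('side','s4',170,110,230,160,13)
go(.4455,-.3035,.127)
```

```text
t 3.18 pos [ 0.4456 -0.3038  0.1281] rpy [3.1405e+00 2.0000e-04 1.2014e+00] f [-0.8 -0.2 -0.4] w 0.605
shift cm [ 0.02 -0.02  0.11] rows 0.027199857170841803 rotvec [0.0011 0.0002 0.    ] rows 0.008973939891423708
```

View pics/s4.png

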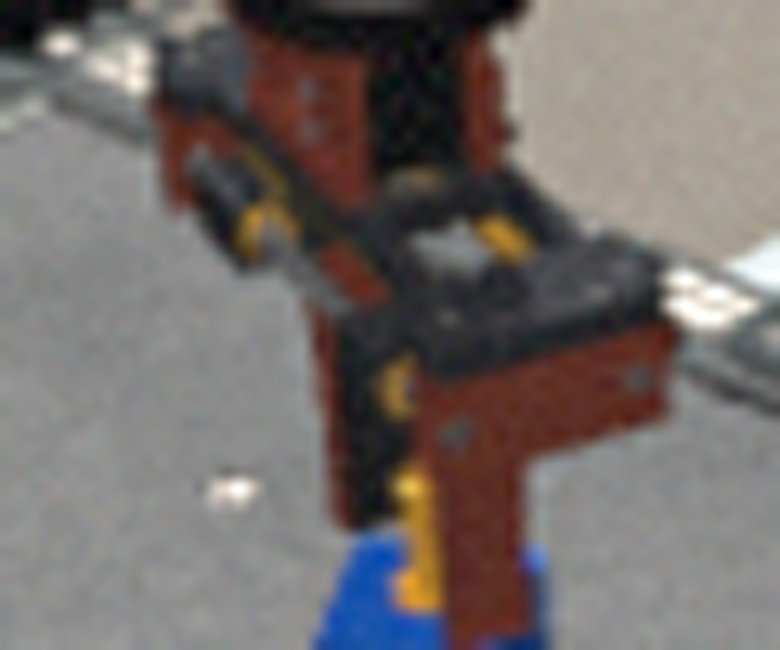

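Run:
```python
from h import *
o=manip.get_obs(); R=Ro.from_euler('xyz',o['orientation']);P=np.array(o['eef_pos']);print(P)
for nm,X in [('nose',P+R.apply((0,0,.043))),('collar top ctr',P+R.apply((0,0,.083))),('nose y+5mm',P+R.apply((0,.005,.043))),('nose x+5mm',P+R.apply((0.005,0,.043)))]:
    print(nm,((proj('side',X)-[170,110]+.5)*13-.5).round(0))
```

```text
[ 0.44563346 -0.3038077   0.12808351]
nose [425. 445.]
collar top ctr [435. 576.]
nose y+5mm [407. 450.]
nose x+5mm [433. 454.]
```

Emit:
{"op": "play_rows", "data": {
  "steps": [
    [[0,0,0,0,0,0.2,2],[0,0,0,0,0,0,0.8],[0,0,0,0,0,0,0.5],[0,0,0,0,0,0,0.5],[0,0,0,0,0,0,0.5]]
  ],
  "newtons": 20
}}

```text
time: 3.6
eef_pos: [0.4454, -0.3041, 0.1252]
orientation: [3.141, 0.0, 1.201]
ft_force: [-0.6, -0.4, -0.5]
gripper_width: 0.223
```

Emit:
{"op": "play_rows", "data": {
  "steps": [
    [[0,0,0,0,0,0,0.5],[0,0,0,0,0,0,0.5],[0,0,0,0,0,0,0.5],[0,0,0,0,0,0,0.5],[0,0,0,0,0,0,0.5]]
  ]
}}

```text
time: 4.02
eef_pos: [0.4453, -0.304, 0.1248]
orientation: [3.141, 0.0, 1.201]
ft_force: [-1.2, 0.4, 1.4]
gripper_width: 0.105
```

Run:
```python
from h import *
p,d=shot('side'); crop('side','s5',170,110,230,160,13)
go(.4455,-.3035,.127)
```

```text
t 4.07 pos [ 0.4453 -0.304   0.1248] rpy [3.1414e+00 1.0000e-04 1.2010e+00] f [-0.7  1.   1.2] w 0.108
shift cm [ 0.06  0.   -0.22] rows 0.05418909700461986 rotvec [0.0002 0.0001 0.    ] rows 0.001902545557815253
```

View pics/s5.png

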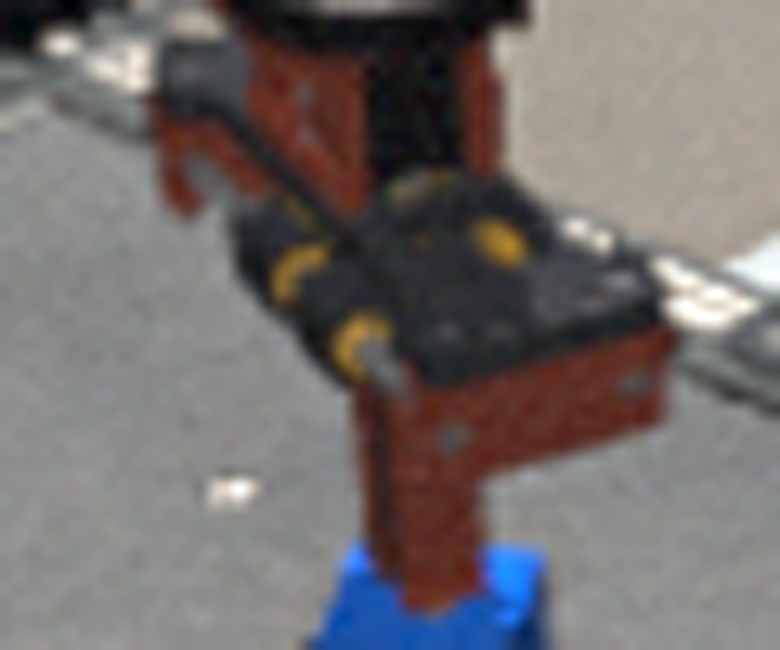

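Emit:
{"op": "play_rows", "data": {
  "steps": [
    [[0,0,0,0,0,-1.5,0.5],[0,0,0,0,0,-2.0,0.5],[0,0,0,0,0,-2.0,0.5],[0,0,0,0,0,-1.5,0.5],[0,0,0,0,0,0,0.5]]
  ]
}}

```text
time: 4.48
eef_pos: [0.4462, -0.3046, 0.1983]
orientation: [3.136, 0.002, 1.201]
ft_force: [0.4, -1.1, -0.6]
gripper_width: 0.108
```

Emit:
{"op": "play_rows", "data": {
  "steps": [
    [[0,0,0,3.6,0.8,0,0.5],[0,0,0,3.6,0.8,0,0.5],[0,0,0,3.6,0.8,0,0.5],[0,0,0,3.6,0.8,0,0.5],[0,0,0,3.6,0.8,0,0.5]]
  ]
}}

```text
time: 4.9
eef_pos: [0.5479, -0.149, 0.193]
orientation: [-3.14, 0.0, 1.201]
ft_force: [0.8, -0.9, -0.1]
gripper_width: 0.103
```

Emit:
{"op": "play_rows", "data": {
  "steps": [
    [[0,0,0,2.2,0.5,0,0.5],[0,0,0,1.4,0.2,0,0.5],[0,0,0,0,0,0,0.5],[0,0,0,0,0,0,0.5],[0,0,0,0,0,0,0.5]]
  ]
}}

```text
time: 5.32
eef_pos: [0.5665, -0.1206, 0.1941]
orientation: [-3.141, 0.001, 1.2]
ft_force: [0.3, -0.8, -0.7]
gripper_width: 0.103
```

Run:
```python
from h import *
go(.5673,-.1184,.19)
p,d=shot('side'); crop('side','s6',190,140,250,200,10)
p,d=shot('top'); crop('top','t6',260,140,340,220,7)
```

```text
t 5.32 pos [ 0.5665 -0.1206  0.1941] rpy [-3.1407e+00  8.0000e-04  1.2001e+00] f [ 0.3 -0.8 -0.7] w 0.103
shift cm [ 0.24 -0.01  0.41] rows 0.1123942999991237 rotvec [-0.0009  0.0008 -0.    ] rows 0.009951123988098217
```

View pics/s6.png

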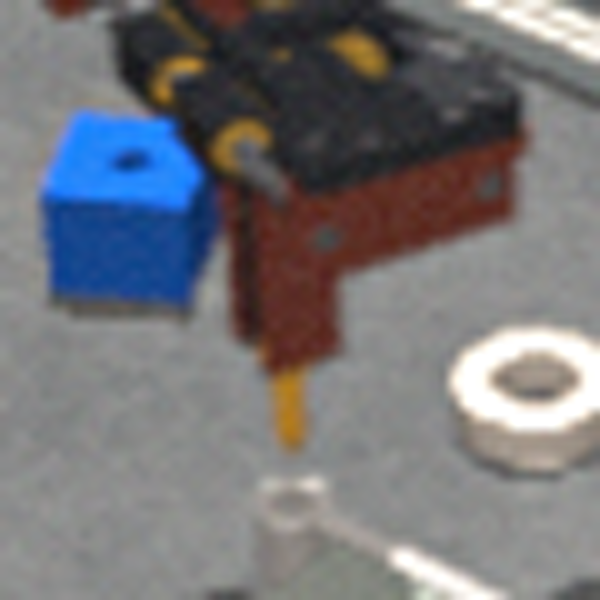

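View pics/t6.png

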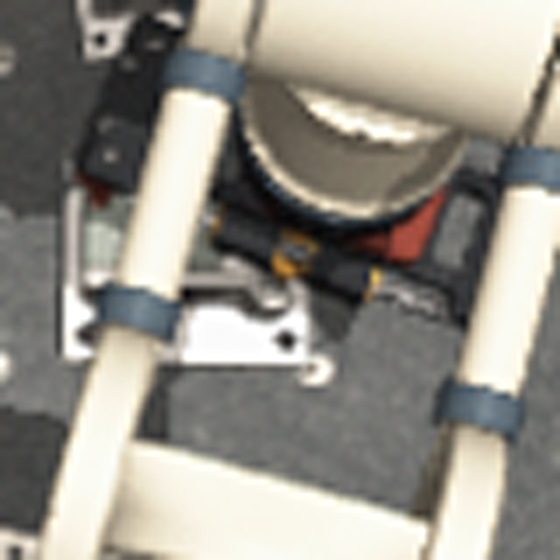

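Run:
```python
from h import *
f=lambda x,y:((x+.5)/10-.5+190,(y+.5)/10-.5+140)
go()
print('bore',at_z('side',*f(293,500),.06).round(4),at_z('side',219.1,189.7,.06).round(4))
for z in (.0745,.0763,.078): print('tip',z,at_z('side',*f(292,448),z).round(4))
X=at_z('side',*f(292,448),.0763)
print('vertical line px',[((proj('side',X+[0,0,h])-[190,140]+.5)*10).round(0) for h in (0,.01,.025)])
```

```text
t 5.42 pos [ 0.5665 -0.1209  0.1945] rpy [-3.1415e+00  5.0000e-04  1.1991e+00] f [ 0.1  0.3 -0.7] w 0.11
shift cm [0. 0. 0.] rows 0.0 rotvec [-0.0001  0.0005 -0.    ] rows 0.0037920130963075846
bore [ 0.5719 -0.1188  0.06  ] [ 0.5719 -0.1177  0.06  ]
tip 0.0745 [ 0.5669 -0.1226  0.0745]
tip 0.0763 [ 0.5686 -0.121   0.0763]
tip 0.078 [ 0.5702 -0.1195  0.078 ]
vertical line px [array([293., 448.]), array([291., 421.]), array([288., 380.])]
```

Emit:
{"op": "play_rows", "data": {
  "steps": [
    [[0,0,0,0.27,0.09,0,0.5],[0,0,0,0,0,1.2,0.5],[0,0,0,0,0,0,0.5],[0,0,0,0,0,0,0.5],[0,0,0,0,0,0,0.5]]
  ]
}}

```text
time: 5.83
eef_pos: [0.5687, -0.1175, 0.1821]
orientation: [-3.141, 0.0, 1.201]
ft_force: [0.2, 0.5, -0.5]
gripper_width: 0.109
```

Run:
```python
from h import *
p,d=shot('side'); crop('side','s7',200,165,240,200,16)
go()
```

```text
t 5.88 pos [ 0.5689 -0.1174  0.1825] rpy [-3.1413e+00  1.0000e-04  1.2008e+00] f [ 1.3  0.2 -0.8] w 0.107
shift cm [0. 0. 0.] rows 0.0 rotvec [-0.0003  0.0001 -0.    ] rows 0.0023235734501284174
```

View pics/s7.png

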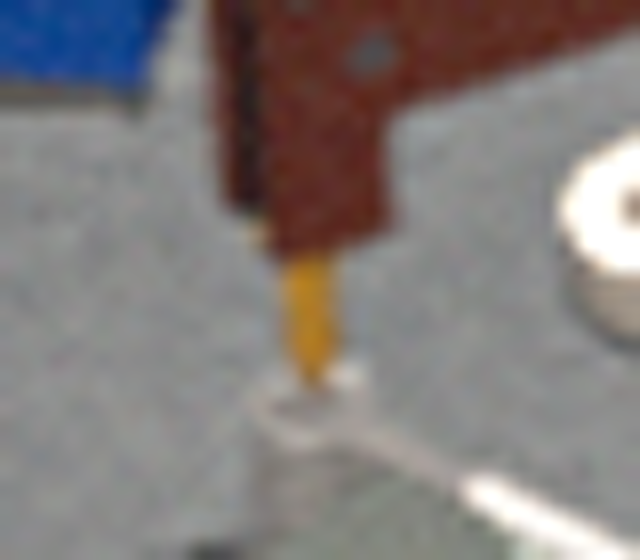

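Run:
```python
from h import *
f=lambda x,y:((x+.5)/16-.5+200,(y+.5)/16-.5+165)
print('bore',at_z('side',*f(308,406),.06).round(4))
for z in (.063,.0647,.066): print('tip',z,at_z('side',*f(315,382),z).round(4))
```

```text
bore [ 0.5733 -0.1178  0.06  ]
tip 0.063 [ 0.5699 -0.1189  0.063 ]
tip 0.0647 [ 0.5715 -0.1174  0.0647]
tip 0.066 [ 0.5727 -0.1162  0.066 ]
```

Emit:
{"op": "play_rows", "data": {
  "steps": [
    [[0,0,0,0,0.05,0.5,0.5],[0,0,0,0,0,0.5,0.5],[0,0,0,0,0,0.3,0.5],[0,0,0,0,0,0,0.5]]
  ]
}}

```text
time: 6.22
eef_pos: [0.569, -0.1178, 0.1685]
orientation: [-3.14, 0.001, 1.201]
ft_force: [0.1, -1.5, -2.4]
gripper_width: 0.107
```

Emit:
{"op": "play_rows", "data": {
  "steps": [
    [[0,0,0,0,0,0.5,0.5],[0,0,0,0,0,0.5,0.5],[0,0,0,0,0,0,0.5]]
  ]
}}

```text
time: 6.47
eef_pos: [0.569, -0.1179, 0.1583]
orientation: [-3.14, 0.001, 1.201]
ft_force: [0.1, -3.4, -2.7]
gripper_width: 0.11
```

Run:
```python
from h import *
p,d=shot('side'); crop('side','s8',200,165,240,200,16)
go(); print(manip.get_obs()['torque'])
```

```text
t 6.52 pos [ 0.5691 -0.1178  0.1585] rpy [-3.1404e+00  8.0000e-04  1.2007e+00] f [-0.6 -2.6 -3.8] w 0.108
shift cm [0. 0. 0.] rows 0.0 rotvec [-0.0012  0.0008 -0.    ] rows 0.011708270582865674
[-0.67450568  0.14244221 -0.02429553]
```

View pics/s8.png

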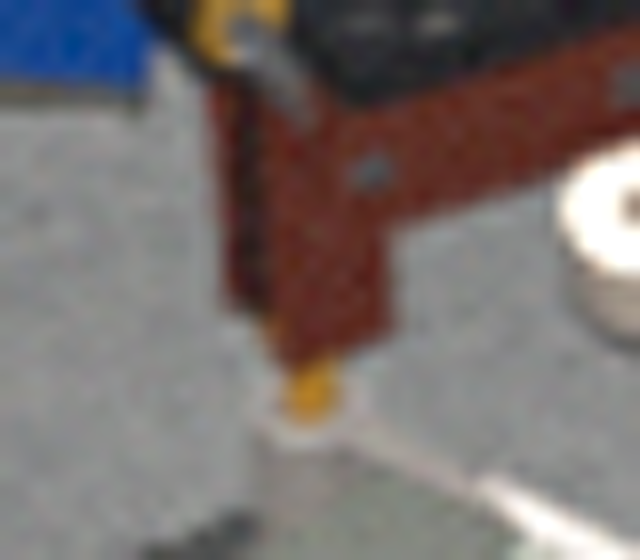

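Emit:
{"op": "play_rows", "data": {
  "steps": [
    [[0,0,0,-0.05,0.02,0.4,0.5],[0,0,0,0,0,0.4,0.5],[0,0,0,0,0,0.3,0.5],[0,0,0,0,0,0.1,0.5],[0,0,0,0,0,0,0.5]]
  ]
}}

```text
time: 6.93
eef_pos: [0.5692, -0.1181, 0.147]
orientation: [-3.141, 0.0, 1.201]
ft_force: [-2.1, -2.8, -1.9]
gripper_width: 0.107
```

Run:
```python
from h import *
go(z=.1448)
```

```text
t 6.93 pos [ 0.5692 -0.1181  0.147 ] rpy [-3.1407e+00  2.0000e-04  1.2009e+00] f [-2.1 -2.8 -1.9] w 0.107
shift cm [0.   0.   0.22] rows 0.05271021873488303 rotvec [-0.0009  0.0002 -0.    ] rows 0.007722536298864583
```

Emit:
{"op": "play_rows", "data": {
  "steps": [
    [[0,0,0,-0.05,-0.02,0.1,0.5],[0,0,0,0,0,0.1,0.5],[0,0,0,0,0,0,0.5]]
  ]
}}

```text
time: 7.18
eef_pos: [0.5691, -0.1183, 0.1456]
orientation: [3.141, -0.0, 1.201]
ft_force: [-1.7, -1.0, -2.2]
gripper_width: 0.107
```

Emit:
{"op": "play_rows", "data": {
  "steps": [
    [[0,0,0,0,0,0.1,0.5],[0,0,0,0,0,0,0.5]]
  ]
}}

```text
time: 7.35
eef_pos: [0.5692, -0.1184, 0.1448]
orientation: [3.141, -0.0, 1.201]
ft_force: [-1.5, -1.0, 0.3]
gripper_width: 0.107
```

Emit:
{"op": "play_rows", "data": {
  "steps": [
    [[0,0,0,0,0,0.05,0.5],[0,0,0,0,0,0,0.5]]
  ]
}}

```text
time: 7.52
eef_pos: [0.5692, -0.1184, 0.1448]
orientation: [3.141, -0.0, 1.201]
ft_force: [-2.6, -0.3, 3.8]
gripper_width: 0.102
```

Emit:
{"op": "play_rows", "data": {
  "steps": [
    [[0,0,0,0,0,0,1.5],[0,0,0,0,0,0,2.5],[0,0,0,0,0,0,3.5],[0,0,0,0,0,0,4.5],[0,0,0,0,0,0,4.5]]
  ]
}}

```text
time: 7.93
eef_pos: [0.569, -0.1183, 0.1437]
orientation: [-3.141, -0.0, 1.201]
ft_force: [0.2, -0.4, -0.5]
gripper_width: 0.436
```

Run:
```python
from h import *
p,d=shot('side'); crop('side','s9',200,160,240,200,14)
go()
```

```text
t 7.98 pos [ 0.569  -0.1184  0.1438] rpy [-3.1411e+00 -1.0000e-04  1.2011e+00] f [-0.3 -0.8 -0.5] w 0.482
shift cm [0. 0. 0.] rows 0.0 rotvec [-0.0005 -0.0001  0.    ] rows 0.003992541966674921
```

View pics/s9.png

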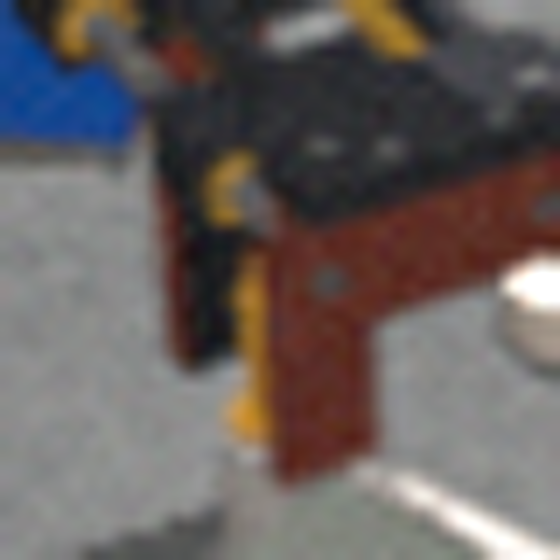

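Emit:
{"op": "play_rows", "data": {
  "steps": [
    [[0,0,0,0,0,-1.5,6],[0,0,0,0,0,-3,6],[0,0,0,0,0,-3,6],[0,0,0.1,0,0,-2.5,6],[0,0,0.11,0,0,-0.5,6]]
  ]
}}

```text
time: 8.4
eef_pos: [0.5701, -0.1187, 0.255]
orientation: [3.134, -0.003, 0.987]
ft_force: [0.1, 0.5, 0.5]
gripper_width: 0.681
```

Emit:
{"op": "play_rows", "data": {
  "steps": [
    [[0,0,0.11,0,0,0,6],[0,0,0.11,0,0,0,6],[0,0,0.11,0,0,0,6],[0,0,0.11,0,0,0,6],[0,0,0.11,0,0,0,6]]
  ]
}}

```text
time: 8.82
eef_pos: [0.5691, -0.1184, 0.249]
orientation: [-3.141, 0.0, 0.436]
ft_force: [-0.7, 0.5, 0.2]
gripper_width: 0.683
```

Run:
```python
from h import *
go(.4434,.2926,.19,.435)
```

```text
t 8.82 pos [ 0.5691 -0.1184  0.249 ] rpy [-3.1414  0.      0.4355] f [-0.7  0.5  0.2] w 0.683
shift cm [  5.95 -42.57   5.91] rows 10.403858380683955 rotvec [-0.0002  0.      0.0005] rows 0.0046571028569110644
```

Emit:
{"op": "play_rows", "data": {
  "steps": [
    [[0,0,0,0.55,-3.9,0.2,6],[0,0,0,0.55,-3.9,0.2,6],[0,0,0,0.55,-3.9,0.2,6],[0,0,0,0.55,-3.9,0.2,6],[0,0,0,0.55,-3.9,0.2,6]]
  ]
}}

```text
time: 9.23
eef_pos: [0.5098, 0.071, 0.2389]
orientation: [-3.141, -0.0, 0.44]
ft_force: [0.1, -0.0, 0.1]
gripper_width: 0.683
```

Emit:
{"op": "play_rows", "data": {
  "steps": [
    [[0,0,0,0.55,-3.9,0.2,6],[0,0,0,0.55,-3.9,0.2,6],[0,0,0,0.55,-3.9,0.2,6],[0,0,0,0.55,-3.9,0.2,6],[0,0,0,0.55,-3.9,0.2,6]]
  ]
}}

```text
time: 9.65
eef_pos: [0.4513, 0.2594, 0.2291]
orientation: [-3.142, -0.001, 0.441]
ft_force: [-0.1, -0.3, -0.4]
gripper_width: 0.683
```

Emit:
{"op": "play_rows", "data": {
  "steps": [
    [[0,0,0,0.45,-3.5,2.0,6],[0,0,0,0,0,1.9,6],[0,0,0,0,0,0,6],[0,0,0,0,0,0,6],[0,0,0,0,0,0,6]]
  ]
}}

```text
time: 10.07
eef_pos: [0.442, 0.2907, 0.1911]
orientation: [3.141, -0.001, 0.44]
ft_force: [-0.2, 0.1, -0.1]
gripper_width: 0.684
```

Run:
```python
from h import *
p,d=shot('side'); crop('side','s10',200,160,240,200,10); crop('side','s11',330,180,400,260,7)
a=cv2.imread('pics/s10.png');b=cv2.imread('pics/s11.png')
W=np.zeros((560,900,3),np.uint8);W[:400,:400]=a;W[:560,410:900]=b;cv2.imwrite('pics/s12.png',W[:,:800+100][:, :900]) 
cv2.imwrite('pics/s12.png',cv2.resize(W,(800,498)))
p,d=shot('top'); crop('top','t12',260,140,340,220,7)
go(.4434,.2926,.118,.435)
```

```text
t 10.17 pos [0.4424 0.2905 0.1918] rpy [ 3.1416e+00 -2.4000e-03  4.3920e-01] f [-0.5  0.6  0.7] w 0.683
shift cm [ 0.16 -0.14  7.38] rows 1.7704247651895435 rotvec [ 0.     -0.0024  0.0042] rows 0.038294514272702605
```

View pics/s12.png

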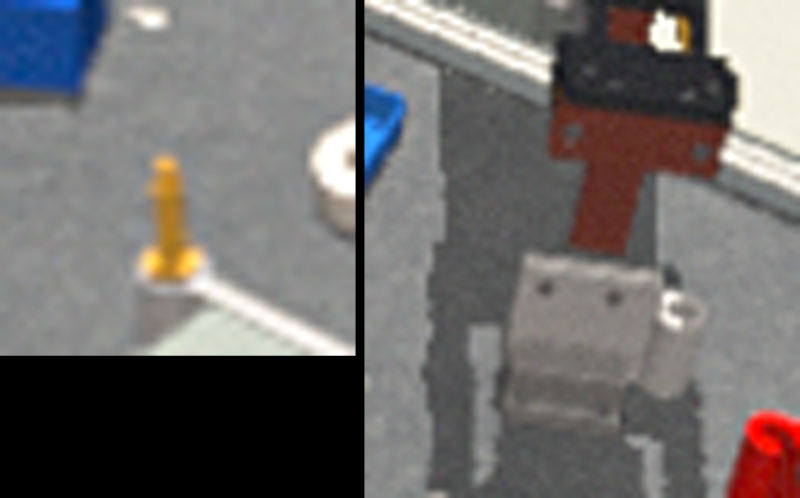

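View pics/t12.png

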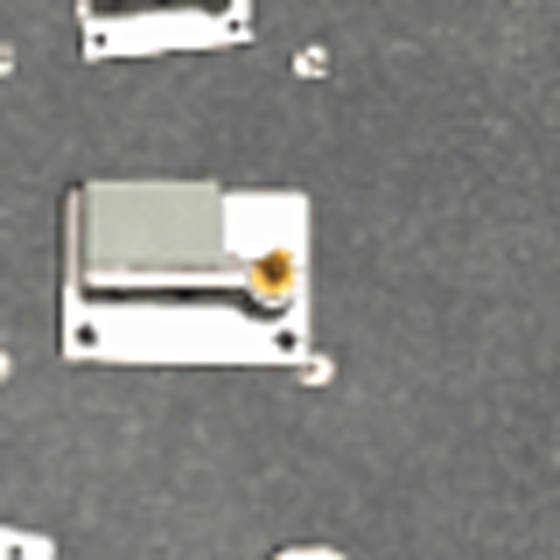

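The left crop shows the pin upright with its collar flat on the larger jamb's knuckle. The right crop shows the gripper centred above the steel leaf's plate, at about (590,260). I'm descending and gripping.

Emit:
{"op": "play_rows", "data": {
  "steps": [
    [[0,0,0,0.15,-0.15,2.0,6],[0,0,0,0,0,2.5,6],[0,0,0,0,0,2.2,5],[0,0,0,0,0,0.5,4],[0,0,0,0,0,0,3]]
  ],
  "newtons": 40
}}

```text
time: 10.58
eef_pos: [0.442, 0.2922, 0.1172]
orientation: [3.141, 0.002, 0.44]
ft_force: [0.6, 1.1, 1.1]
gripper_width: 0.499
```

Run:
```python
from h import *
p,d=shot('side'); crop('side','s13',330,180,400,260,7)
go(.4434,.2926,.118,.435)
```

```text
t 10.63 pos [0.4426 0.2928 0.1188] rpy [ 3.1416e+00 -1.0000e-04  4.3990e-01] f [-0.3  0.1  0.4] w 0.447
shift cm [0.06 0.05 0.08] rows 0.028202072318200412 rotvec [ 0.     -0.0001  0.0049] rows 0.03883871402197368
```

View pics/s13.png

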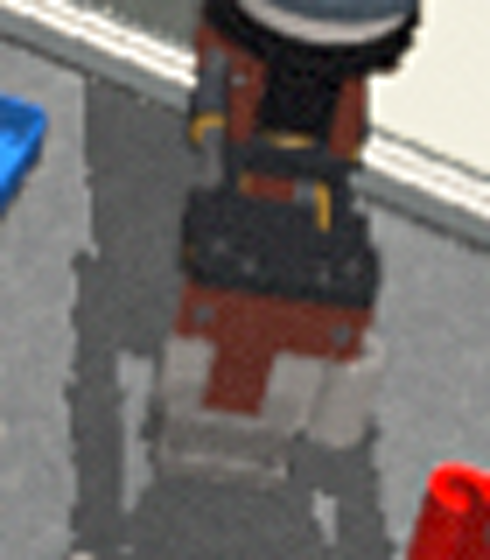

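Emit:
{"op": "play_rows", "data": {
  "steps": [
    [[0,0,0,0.04,0,0.05,1.5],[0,0,0,0,0,0,0.3],[0,0,0,0,0,0,0.3],[0,0,0,0,0,0,0.3],[0,0,0,0,0,0,0.3]]
  ],
  "newtons": 40
}}

```text
time: 11.05
eef_pos: [0.4428, 0.2936, 0.1185]
orientation: [-3.142, -0.001, 0.441]
ft_force: [-0.1, -1.2, 1.8]
gripper_width: 0.089
```

Emit:
{"op": "play_rows", "data": {
  "steps": [
    [[0,0,0,0,0,0,0.3],[0,0,0,0,0,0,0.3],[0,0,0,0,0,0,0.3]]
  ]
}}

```text
time: 11.3
eef_pos: [0.4428, 0.2936, 0.1185]
orientation: [-3.142, -0.001, 0.441]
ft_force: [0.1, -0.7, 5.1]
gripper_width: 0.089
```

Run:
```python
from h import *
go(.4434,.2926,.118,.435); print(manip.get_obs()['torque'])
```

```text
t 11.3 pos [0.4428 0.2936 0.1185] rpy [-3.1415e+00 -1.4000e-03  4.4110e-01] f [ 0.1 -0.7  5.1] w 0.089
shift cm [0.01 0.12 0.05] rows 0.03029240450307676 rotvec [-0.0001 -0.0014  0.0061] rows 0.04964154414009247
[-0.0828814   0.09964352 -0.02940935]
```

Emit:
{"op": "play_rows", "data": {
  "steps": [
    [[0,0,0,0,0,-1.0,0.3],[0,0,0,0,0,-1.5,0.3],[0,0,0,0,0,-2.5,0.3],[0,0,0,0,0,-3,0.3],[0,0,0,0,0,-3,0.3]]
  ]
}}

```text
time: 11.72
eef_pos: [0.4418, 0.293, 0.227]
orientation: [3.141, 0.004, 0.441]
ft_force: [0.7, 0.3, -0.9]
gripper_width: 0.093
```

Emit:
{"op": "play_rows", "data": {
  "steps": [
    [[0,0,0,0,0,-2,0.3],[0,0,0,0,0,0,0.3],[0,0,0,0,0,0,0.3]]
  ]
}}

```text
time: 11.97
eef_pos: [0.4426, 0.2935, 0.2476]
orientation: [-3.142, -0.001, 0.441]
ft_force: [0.4, 0.2, -2.9]
gripper_width: 0.09
```

Run:
```python
from h import *
p,d=shot('side'); crop('side','s14',320,140,400,230,6)
go(); print(manip.get_obs()['torque'])
```

```text
t 12.02 pos [0.4422 0.2932 0.2458] rpy [3.1413e+00 2.3000e-03 4.4100e-01] f [ 0.4  0.  -3.6] w 0.088
shift cm [0. 0. 0.] rows 0.0 rotvec [0.0003 0.0023 0.    ] rows 0.018596991698246045
[-0.1237682   0.0751143  -0.02350544]
```

View pics/s14.png

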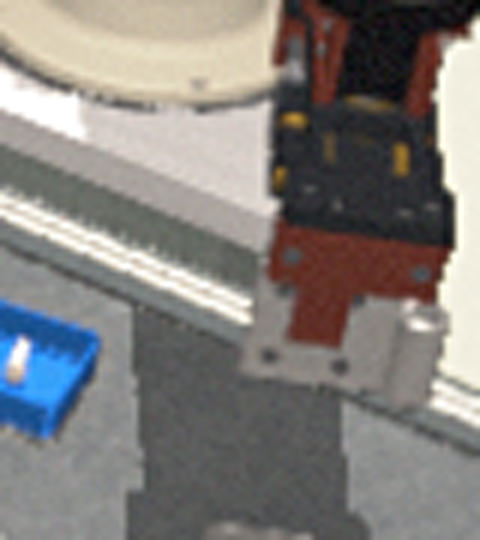

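Emit:
{"op": "play_rows", "data": {
  "steps": [
    [[0,0,0.11,0,0,0,0.3],[0,0,0.11,0,0,0,0.3],[0,0,0.11,0,0,0,0.3],[0,0,0.12,0,0,0,0.3],[0,0,0,0,0,0,0.3]]
  ]
}}

```text
time: 12.43
eef_pos: [0.4418, 0.293, 0.2442]
orientation: [3.139, 0.005, -0.013]
ft_force: [-0.0, 0.2, -2.0]
gripper_width: 0.087
```

Run:
```python
from h import *
go(.5692,-.1624,.246,-.01)
_,C=cloud('side'); m=C[np.isfinite(C[:,:,2])]; s=m[(m[:,0]>.4)&(m[:,0]<.62)&(m[:,1]<.25)&(m[:,1]>-.25)]; print(s[:,2].max())
```

```text
t 12.43 pos [0.4418 0.293  0.2442] rpy [ 3.1388  0.0046 -0.0133] f [-0.   0.2 -2. ] w 0.087
shift cm [13.34 45.37 -0.12] rows 11.34069225727044 rotvec [ 0.0027  0.0046 -0.0033] rows 0.05005665527117631
0.3362783384977938
```

Emit:
{"op": "play_rows", "data": {
  "steps": [
    [[0,0,0,0.7,2.5,-0.2,0.3],[0,0,0,1.1,3.7,0,0.3],[0,0,0,1.1,3.7,0,0.3],[0,0,0,1.1,3.7,0,0.3],[0,0,0,1.1,3.7,0,0.3]]
  ]
}}

```text
time: 12.85
eef_pos: [0.4915, 0.1184, 0.2474]
orientation: [3.141, 0.003, -0.004]
ft_force: [1.4, 0.9, -2.7]
gripper_width: 0.09
```

Emit:
{"op": "play_rows", "data": {
  "steps": [
    [[0,0,0,1.1,3.7,0,0.3],[0,0,0,1.1,3.7,0,0.3],[0,0,0,1.1,3.7,0,0.3],[0,0,0,1.1,3.7,0,0.3],[0,0,0,1.1,3.7,0,0.3]]
  ]
}}

```text
time: 13.27
eef_pos: [0.5449, -0.0674, 0.2473]
orientation: [-3.141, 0.003, -0.005]
ft_force: [0.2, 0.2, -2.3]
gripper_width: 0.091
```

Emit:
{"op": "play_rows", "data": {
  "steps": [
    [[0,0,0,1.1,3.7,0,0.3],[0,0,0,1.1,3.7,0,0.3],[0,0,0,0.8,2.0,0,0.3],[0,0,0,0,0,0,0.3],[0,0,0,0,0,0,0.3]]
  ]
}}

```text
time: 13.68
eef_pos: [0.574, -0.1607, 0.2469]
orientation: [-3.14, 0.004, -0.008]
ft_force: [0.0, 0.9, -2.1]
gripper_width: 0.091
```

Run:
```python
from h import *
go(.5692,-.1624,.246,-.01)
```

```text
t 13.68 pos [ 0.574  -0.1607  0.2469] rpy [-3.1399  0.0042 -0.0083] f [ 0.   0.9 -2.1] w 0.091
shift cm [-0.47  0.18  0.09] rows 0.12319261506189809 rotvec [-0.0017  0.0042  0.0017] rows 0.038746025070892955
```

Emit:
{"op": "play_rows", "data": {
  "steps": [
    [[0,0,0,-0.45,0.2,0.8,0.3],[0,0,0,0,0,0.8,0.3],[0,0,0,0,0,0,0.3],[0,0,0,0,0,0,0.3],[0,0,0,0,0,0,0.3]]
  ]
}}

```text
time: 14.1
eef_pos: [0.5698, -0.1609, 0.2336]
orientation: [-3.142, 0.0, -0.008]
ft_force: [0.1, 0.4, -1.7]
gripper_width: 0.091
```

Run:
```python
from h import *
p,d=shot('side'); crop('side','s15',185,140,245,200,10)
p,d=shot('top'); crop('top','t15',270,150,340,210,10)
go(.5692,-.1624,.23,-.01)
```

```text
t 14.2 pos [ 0.5701 -0.1612  0.2342] rpy [ 3.1413e+00 -9.0000e-04 -8.0000e-03] f [ 0.3 -0.7 -3.1] w 0.085
shift cm [-0.09  0.12  0.42] rows 0.10668758516305556 rotvec [ 0.0002 -0.0009  0.002 ] rows 0.01745923494518221
```

View pics/s15.png

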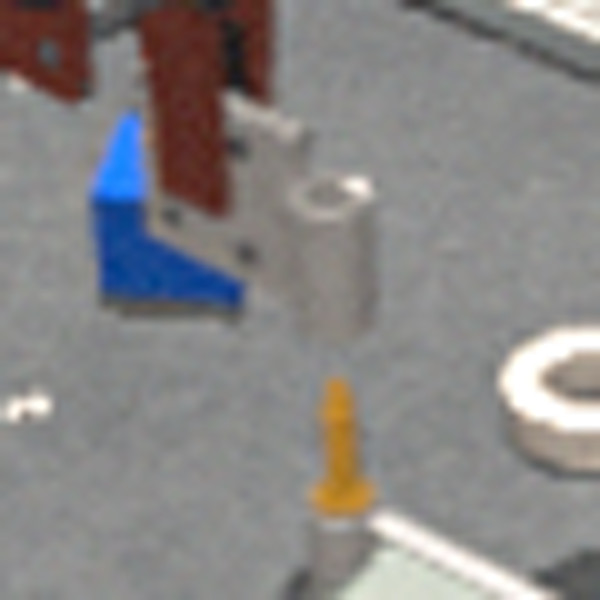

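View pics/t15.png

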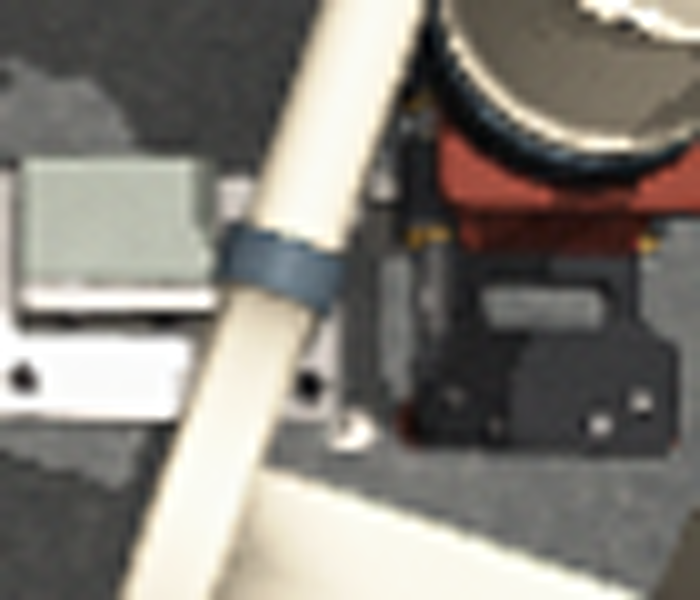

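Run:
```python
from h import *
p=np.load('side.npz')['p']
crop('side','s16a',205,150,232,200,14)
f=lambda x,y:((x+.5)/10-.5+185,(y+.5)/10-.5+140)
print('ktop',at_z('side',*f(333,196),.1717).round(4))
print('collar',at_z('side',*f(343.5,491),.064).round(4),'nose',at_z('side',*f(338,379),.104).round(4))
```

```text
ktop [ 0.5746 -0.1132  0.1717]
collar [ 0.5723 -0.118   0.064 ] nose [ 0.5711 -0.1186  0.104 ]
```

View pics/s16a.png

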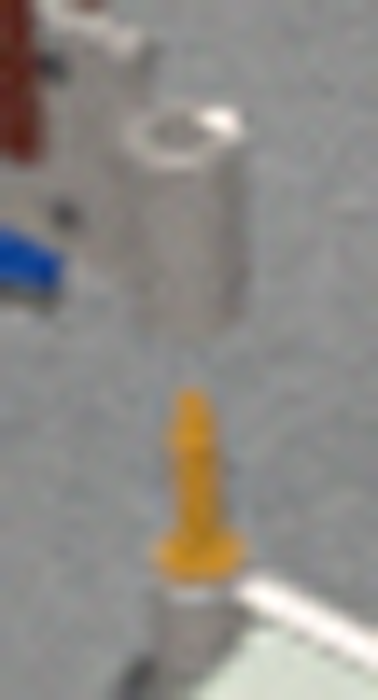

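Run:
```python
from h import *
from scipy.optimize import least_squares
_,C=cloud('side')
def fit(u0,v0,u1,v1,r,z0,z1,x0):
    w=C[v0:v1,u0:u1].reshape(-1,3); w=w[np.isfinite(w[:,0])&(w[:,2]>z0)&(w[:,2]<z1)&(np.hypot(w[:,0]-x0[0],w[:,1]-x0[1])<.03)]
    s=least_squares(lambda c:np.hypot(w[:,0]-c[0],w[:,1]-c[1])-r,x0,loss='soft_l1',f_scale=.001); return s.x.round(4),len(w),np.abs(s.fun).mean().round(4)
print('leaf knuckle',fit(215,163,224,172,.012,.12,.165,(.572,-.115)))
print('pin shaft',fit(215,175,222,186,.005,.066,.094,(.572,-.118)))
print('jamb knuckle',fit(214,192,222,200,.012,.015,.052,(.572,-.118)))
w=C[156:163,213:223].reshape(-1,3); print('rim z',np.sort(w[:,2])[-25:].round(4))
w=C[195:205,240:250]; 
g=C[187:205,222:238].reshape(-1,3); print('block top z',np.percentile(g[:,2],[50,90]).round(4))
```

```text
leaf knuckle (array([ 0.5711, -0.1166]), 71, np.float64(0.0013))
pin shaft (array([ 0.5713, -0.118 ]), 13, np.float64(0.0009))
jamb knuckle (array([ 0.57  , -0.1195]), 25, np.float64(0.0012))
rim z [0.1691 0.1691 0.1693 0.1694 0.1697 0.1697 0.1699 0.1699 0.17   0.1701
 0.1701 0.1702 0.1705 0.1705 0.1706 0.1706 0.1708 0.1712 0.1713 0.1714
 0.1735 0.1737 0.1766 0.1771    nan]
block top z [nan nan]
```

Emit:
{"op": "play_rows", "data": {
  "steps": [
    [[0,0,0,-0.08,0.23,0.8,0.3],[0,0,0,0,0,0.8,0.3],[0,0,0,0,0,0.4,0.3],[0,0,0,0,0,0,0.3],[0,0,0,0,0,0,0.3]]
  ]
}}

```text
time: 14.62
eef_pos: [0.5689, -0.164, 0.2128]
orientation: [-3.141, 0.001, -0.009]
ft_force: [-1.4, 0.0, -1.9]
gripper_width: 0.089
```

Run:
```python
from h import *
p,d=shot('side'); crop('side','s17',200,150,240,200,12)
go(.5692,-.1624,.23,-.01)
```

```text
t 14.67 pos [ 0.5691 -0.164   0.2133] rpy [-3.1414e+00  5.0000e-04 -9.1000e-03] f [ 0.8 -0.2 -1.5] w 0.09
shift cm [ 0.01 -0.16 -1.67] rows 0.4016959067727734 rotvec [-0.0002  0.0005  0.0009] rows 0.008710905626419643
```

View pics/s17.png

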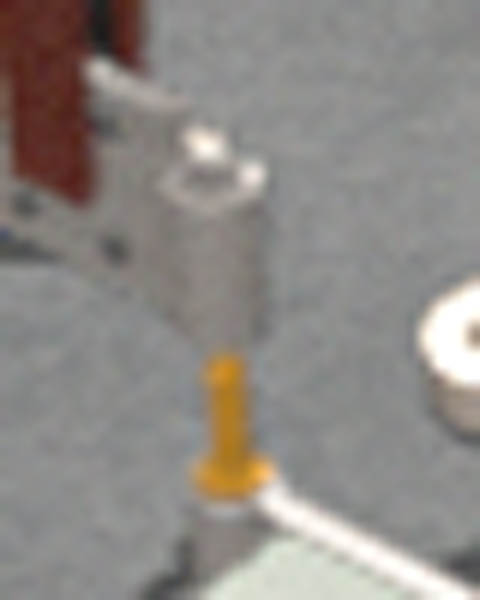

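Emit:
{"op": "play_rows", "data": {
  "steps": [
    [[0,0,0,-0.04,-0.06,0.4,0.3],[0,0,0,0,0,0.4,0.3],[0,0,0,0,0,0.4,0.3],[0,0,0,0,0,0,0.3]]
  ]
}}

```text
time: 15.0
eef_pos: [0.5684, -0.1633, 0.2003]
orientation: [-3.141, 0.002, -0.009]
ft_force: [-0.0, -0.6, -3.0]
gripper_width: 0.091
```

Run:
```python
from h import *
p,d=shot('side'); crop('side','s18',200,150,240,200,12)
go(); print(manip.get_obs()['torque'])
```

```text
t 15.05 pos [ 0.5685 -0.1633  0.2008] rpy [-3.1411e+00  1.3000e-03 -9.0000e-03] f [ 0.3  0.1 -1.4] w 0.088
shift cm [0. 0. 0.] rows 0.0 rotvec [-0.0005  0.0013 -0.    ] rows 0.010995144607142352
[-0.13771143  0.05387982 -0.01054174]
```

View pics/s18.png

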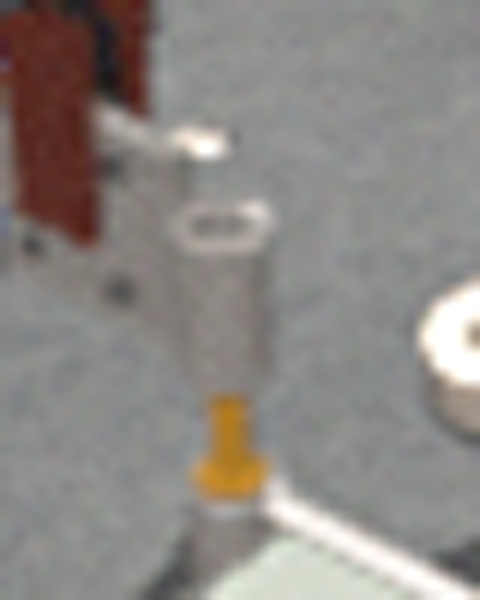

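Emit:
{"op": "play_rows", "data": {
  "steps": [
    [[0,0,0,0,0,0.4,0.3],[0,0,0,0,0,0.4,0.3],[0,0,0,0,0,0.4,0.3],[0,0,0,0,0,0,0.3]]
  ]
}}

```text
time: 15.38
eef_pos: [0.5684, -0.1633, 0.1882]
orientation: [-3.141, 0.002, -0.009]
ft_force: [-0.5, -0.4, -1.5]
gripper_width: 0.088
```

Run:
```python
from h import *
go(z=.1765); print(manip.get_obs()['torque'])
```

```text
t 15.38 pos [ 0.5684 -0.1633  0.1882] rpy [-3.141e+00  1.800e-03 -9.000e-03] f [-0.5 -0.4 -1.5] w 0.088
shift cm [0.   0.   1.17] rows 0.28174874601755506 rotvec [-0.0006  0.0018 -0.    ] rows 0.014786123372497068
[-0.12667045  0.0936344   0.00040944]
```

Emit:
{"op": "play_rows", "data": {
  "steps": [
    [[0,0,0,0,0,0.4,0.3],[0,0,0,0,0,0.4,0.3],[0,0,0,0,0,0.35,0.3],[0,0,0,0,0,0,0.3],[0,0,0,0,0,0,0.3]]
  ]
}}

```text
time: 15.8
eef_pos: [0.5686, -0.1634, 0.1777]
orientation: [-3.141, 0.001, -0.009]
ft_force: [0.4, 0.2, -2.8]
gripper_width: 0.086
```

Run:
```python
from h import *
p,d=shot('side'); crop('side','s19',195,150,245,205,10)
p,d=shot('top'); crop('top','t19',260,150,340,210,9)
go(z=.1765); print(manip.get_obs()['torque'])
```

```text
t 15.9 pos [ 0.5688 -0.1634  0.1783] rpy [ 3.1415e+00 -2.0000e-04 -9.0000e-03] f [ 0.2  1.1 -2.2] w 0.088
shift cm [-0.   -0.    0.18] rows 0.043070075365997974 rotvec [ 0.0001 -0.0002 -0.    ] rows 0.0019351709956114895
[-0.10752377  0.05962821  0.0064923 ]
```

View pics/s19.png

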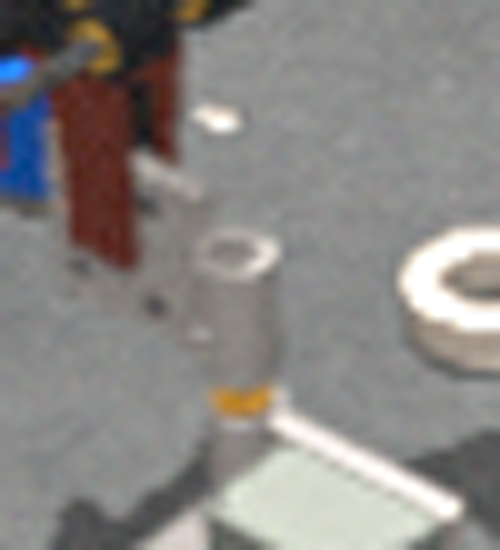

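View pics/t19.png

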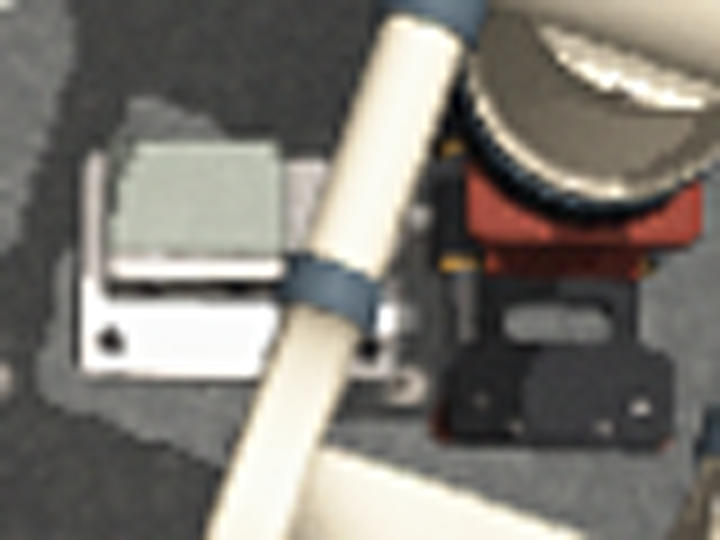

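```bash
python3 - <<'E'
from h import *
f=lambda x,y:((x+.5)/10-.5+195,(y+.5)/10-.5+150)
for z in (.112,.114,.116): print(z,at_z('side',*f(237,254),z).round(4))
_,C=cloud('side')
def fit(u0,v0,u1,v1,r,z0,z1,x0):
    from scipy.optimize import least_squares
    w=C[v0:v1,u0:u1].reshape(-1,3); w=w[np.isfinite(w[:,0])&(w[:,2]>z0)&(w[:,2]<z1)&(np.hypot(w[:,0]-x0[0],w[:,1]-x0[1])<.03)]
    return least_squares(lambda c:np.hypot(w[:,0]-c[0],w[:,1]-c[1])-r,x0,loss='soft_l1',f_scale=.001).x.round(4),len(w)
print(fit(217,178,224,188,.012,.07,.107,(.572,-.118)))
w=C[173:179,214:223].reshape(-1,3); print('rim z',np.sort(w[:,2])[-20:].round(4))
def yaw(a,b): d=a-b; return np.arctan2(-d[0],d[1]).round(4)
print('fixed plate outer edge yaw',yaw(at_z('side',*f(455,508),.06),at_z('side',*f(285,415),.06)))
go(z=.1765)
E
cp pics/s19.png /dev/null
python3 - <<'E'
import sys; sys.path.insert(0,'.')
import os; os.chdir('.')
from h import *
crop('side','s20',208,165,232,197,18)
E
```

```text
0.112 [ 0.5701 -0.1194  0.112 ]
0.114 [ 0.5721 -0.1175  0.114 ]
0.116 [ 0.5741 -0.1156  0.116 ]
(array([ 0.5702, -0.1194]), 54)
rim z [0.1133 0.1133 0.1135 0.1135 0.1135 0.1135 0.1136 0.1136 0.1137 0.1137
 0.1139 0.1141 0.1141 0.1146 0.1149 0.1152 0.1154 0.1155 0.1169 0.117 ]
fixed plate outer edge yaw -0.0311
t 15.9 pos [ 0.5688 -0.1634  0.1783] rpy [ 3.1415e+00 -2.0000e-04 -9.0000e-03] f [ 0.2  1.1 -2.2] w 0.088
shift cm [-0.   -0.    0.18] rows 0.043070075365997974 rotvec [ 0.0001 -0.0002 -0.    ] rows 0.0019351709956114895
```

View pics/s20.png

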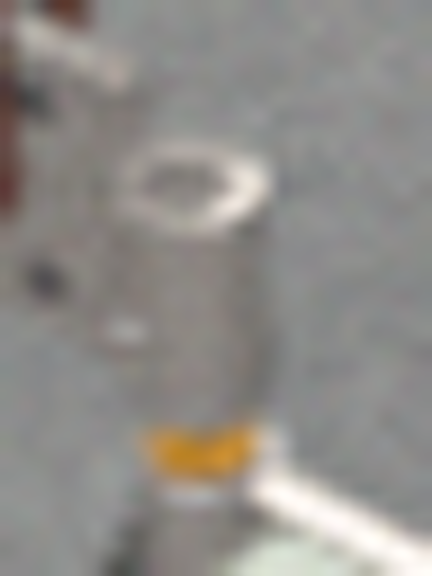

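Emit:
{"op": "play_rows", "data": {
  "steps": [
    [[0,0,0,0,0,0.13,0.3],[0,0,0,0,0,0,0.3],[0,0,0,0,0,0,0.3],[0,0,0,0,0,0,0.3],[0,0,0,0,0,0,0.3]]
  ]
}}

```text
time: 16.32
eef_pos: [0.5688, -0.1634, 0.1769]
orientation: [3.142, -0.0, -0.009]
ft_force: [-0.7, 0.3, -1.1]
gripper_width: 0.087
```

Emit:
{"op": "play_rows", "data": {
  "steps": [
    [[0,0,0,0,0,0,0.3],[0,0,0,0,0,0,0.3],[0,0,0,0,0,0,0.3],[0,0,0,0,0,0,0.3],[0,0,0,0,0,0,0.3]]
  ]
}}

```text
time: 16.73
eef_pos: [0.5687, -0.1634, 0.1769]
orientation: [3.142, -0.0, -0.009]
ft_force: [0.0, 0.4, -2.1]
gripper_width: 0.091
```

Run:
```python
from h import *
p,d=shot('side'); crop('side','s21',195,150,245,205,10)
o=manip.get_obs(); print(o['eef_pos'],o['orientation'],o['ft_force'],o['torque'],o['gripper_width'],np.abs(o['joint_vel']).max())
_,C=cloud('side')
w=C[173:180,214:223].reshape(-1,3); print('rim z',np.sort(w[:,2])[-20:].round(4))
g=C[192:203,224:238].reshape(-1,3); print('block top (60)',np.nanmedian(g[:,2]),)
w=C[187:192,216:223].reshape(-1,3); print('collar px z',w[:,2].round(3))
```

```text
[ 0.56871617 -0.16342158  0.17682801] [-3.14154596e+00  2.12552831e-05 -9.00854068e-03] [ 0.77629488 -0.20435802 -1.49093843] [-0.09313177  0.05718675 -0.03240988] 0.08961831700708907 0.002700125837592773
rim z [0.1122 0.1122 0.1123 0.1131 0.1131 0.1132 0.1132 0.1134 0.1135 0.1137
 0.1139 0.114  0.1141 0.1141 0.1143 0.1143 0.1159 0.1166 0.1178    nan]
block top (60) 0.05788500648143137
collar px z [0.076 0.078 0.075 0.077 0.077 0.076 0.076 0.072 0.072 0.073 0.071 0.072
 0.073 0.069 0.061 0.063 0.071 0.071 0.071 0.062 0.061 0.062 0.062 0.061
 0.061 0.062 0.063 0.06  0.055 0.058 0.063 0.062 0.058 0.058 0.057]
```

View pics/s21.png

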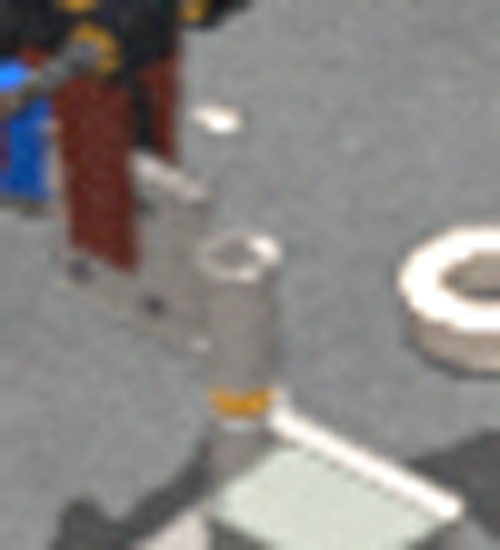

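Run:
```python
from h import *
print(hand_in())
```

```text
the job is handed in; nothing more can be done
None
```

I handed the job in at about 16.8 s of the 58 s. The pin is seated in the larger jamb's knuckle, and the arm is holding the steel leaf over it with a gap of about 6–7 mm. The hand-in gave no verdict.

**What I did**
- **Pin:** I took it from the blue stand and lowered it into the fixed knuckle until the collar touched. Contact came at the expected height with about 4 N. I then let go and backed off. The side and top pictures showed it upright with its collar on the knuckle.
- **Leaf:** I gripped the steel leaf at 40 N, lifted it out of the rack, turned it in line with the fixed leaf and pointing away from the block, and lowered it over the pin.

**Last checks**

| Check | Result |
|---|---|
| Leaf knuckle against jamb knuckle (fits to side-camera depth) | within about 0.5 mm, taken just before the last 1.3 mm of lowering |
| Lower end of the leaf above the knuckle's top | about 10–11 mm, from both arm height and camera (6.5–14.5 mm allowed) |
| Gripper tilt | about 0, and the leaf looked level in it |
| Angle to the fixed leaf | leaf at −0.009 rad, last jamb estimate −0.03 rad |
| Sideways force at the wrist | under 1 N |
| Arm motion | practically still |

**Disagreements:** the two cameras differed by up to 5–6 mm in x. The side camera also read 2–3 mm low in height. I therefore relied on relative measurements and on the pin's contact point. The single-edge estimates of the jamb's angle ranged from −0.06 to +0.04 rad, within the 0.13 rad tolerance.

The arm made no contact near the calibration stand, ring gauge or bracket, but I did not measure their positions afterwards.

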